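# Stow the plumb bob in the tool case lid and hold the lid at 50 degrees

### The job

Lay the plumb bob (do not drop it) in the open compartment in the tool case's lid and slide the compartment's door fully shut over it, so that it cannot fall out. Then raise the lid to 50 degrees, so that I can screw on the new lid stay; it falls shut by itself, so do not let go, and finish while still holding it there, still, with the gripper's fingers. Leave the hammer, the hook strip and the stay where they lie.

Things in the scene. Friction and masses are not known exactly. Their poses are not given: they have to be found in the camera images.
- case: Black plastic tool case 180 (x) x 340 (y) mm standing on the beech stool's flat top (height z = 0), fixed there; its base is 80 mm high and its lid adds 45 mm, shut. Origin: centre of its underside. Its x axis points from the handle side (front, towards the robot) to the hinge side, y to the robot's left along the case, z up; it is turned about the vertical from start to start.
- lid (a joint): Angle of the case's lid, rad: 0 shut, growing as its front edge rises; 50 degrees = 0.873. Starts shut and not latched. The lid (0.45 to 0.7 kg with its door) has nearly no friction and falls shut from any angle under 90 degrees; lifting it at the handle takes about 3 to 5 N.
- lid_hinge (a point): Middle of the lid's hinge line (along the case's y axis) at the case's top rear edge: 90 mm behind the case's centre, 80 mm above the stool top. Axes as the lid's, which are the case's when shut.
- lid_handle (a point): Middle of the bar of the black bow handle on the lid's front: a round bar 16 mm thick, straight over 110 mm along y, 50 mm in front of the lid's front wall (42 mm clear between them, open above and below), 230 mm in front of the hinge line and 22 mm above it when shut (102 mm above the stool top). It can turn between gripper pads. Axes as the lid's.
- compartment (a point): Centre of the floor of the compartment in the lid's left (+y) half, 5 mm above the lid's underside (85 mm above the stool top, shut). Inside it is 114 mm (x) x 158 mm (y) x 31 mm deep under the door; the walls rise 40 mm above its floor in front and behind, 29 mm at the end, and the fixed cover right of it is also 29 mm above its floor. Axes as the lid's.
- door (a joint): Travel of the grey sliding door over the compartment, m: 0 fully shut against its stop, growing as it slides to the case's right (-y); starts open at 0.14 to 0.155 (0.155 is its other stop). It slides with about 1.2 N of friction and stays where it is left. At travel q it still covers the compartment's right end up to y = 0.080 - q in the compartment's frame.
- door_rib (a point): Middle of the upright rib on top of the middle of the grey sliding door (panel 112 x 160 x 4 mm, its top 35 mm above the compartment floor): the rib is 64 mm long in x, 12 mm thick in y and stands 16 mm above the panel; this point is at half the rib's height, 43 mm above the compartment floor, nothing else stands near it. Axes as the lid's.
- bob: Chrome plumb bob lying on the stool top in front of the case, on the left or the right, 107 mm long, 0.2 to 0.35 kg: eight-sided body 26 mm across flats and 60 mm long, a cone tip 35 mm long at its +x end, a neck 13 mm thick and 12 mm long at its -x end. Origin: under the middle of the eight-sided body, on the flat it starts on; x along its length to the tip.
- bob_mid (a point): Centre of the plumb bob's eight-sided body, on its axis (13 mm above what it lies on); x along its length to the tip. The bob reaches 65 mm to +x and 42 mm to -x of it.
- hammer: Bystander: short steel claw hammer, 200 mm long, head 98 mm wide, 25 mm high, lying on its side in front of the case on the side where the bob is not. Origin under the middle of its length, x along it to the head.
- strip: Bystander: aluminium picture hook strip 200 x 24 mm, 16 mm high with its hooks, lying beside the case on the left. Origin under its centre, x along it.
- stay: Bystander: the new steel lid stay, a jointed flat bar about 175 x 60 mm and 11 mm high, lying beside the case on the right. Origin near its middle, x along it.
Things that resemble listed ones, but are neither listed nor needed, are in the scene too. Several things have the shape of the bob; the one meant has the colours described above.

How it is judged:
On the way, in this order (a step that is already met when the one before it is completed fails the run):
1. the plumb bob lies in the lid's compartment, let go and at rest, the lid shut and the door still open (x of bob_mid in the frame of compartment between -0.055 and 0.055 m and y of bob_mid in the frame of compartment between -0.075 and 0.075 m and z of bob_mid in the frame of compartment between 0.006 and 0.024 m and contact force between the fingers and bob below 0.1 N and linear speed of bob below 0.03 m/s and value of joint lid below 0.05 rad and value of joint door above 0.05 m), for 0.2 s.
2. the compartment's door is fully shut over the bob while the lid is still shut (x of bob_mid in the frame of compartment between -0.055 and 0.055 m and y of bob_mid in the frame of compartment between -0.075 and 0.075 m and z of bob_mid in the frame of compartment between 0.006 and 0.024 m and value of joint door below 0.005 m and value of joint lid below 0.08 rad), for 0.2 s.
At the end, for the whole second after the job is handed in: The lid is held still (under 0.05 rad/s) at 50 degrees, give or take 5, with the gripper's fingers bearing on it (over 0.5 N) and no other tool propping it; the compartment's door is shut to within 5 mm and the plumb bob lies inside the compartment (value of joint lid between 0.785 and 0.96 rad and velocity of joint lid between -0.05 and 0.05 rad/s and contact force between the fingers and lid above 0.5 N and value of joint door below 0.005 m and x of bob_mid in the frame of compartment between -0.055 and 0.055 m and y of bob_mid in the frame of compartment between -0.075 and 0.075 m and z of bob_mid in the frame of compartment between 0.006 and 0.024 m and contact force between lid and hammer below 0.1 N and contact force between lid and strip below 0.1 N and contact force between lid and stay below 0.1 N); the arm keeps its last pose, push and grip.
It fails at once if the plumb bob is let go more than about 3 cm above the compartment's floor or the lid (height (world z) of bob_mid above 0.13 m and value of joint lid below 0.05 rad and contact force between each of the fingers, lid and bob below 0.02 N).
It fails at once if the lid is raised while the compartment's door is open (value of joint lid above 0.2 rad and value of joint door above 0.015 m).
It fails at once if the lid is let fall (velocity of joint lid below -2 rad/s).
It fails at once if the hammer, the hook strip or the lid stay is shifted more than 3 cm (distance of any of hammer, strip, stay from where it was at the start of the episode above 0.03 m).
It also fails if it takes over 72 s, if anything falls off the work surface, if the arm or the gripper's body presses on something with over 40 N, if the wrist force passes 120 N, or if a joint passes its speed limit or range.

### The arm

A 6-joint arm with a two-finger parallel gripper is mounted at the origin on the work surface. World frame = base frame: x ahead of the robot, y to its left, z up, the work surface at z = 0. Lengths are in m, angles in rad, forces in N, time in s.
With the tool pointing down it reaches from about 0.25 to 0.8 m from the base axis. Payload 8.5 kg.
Tool frame: the origin (TCP) lies on the centre line of the jaws, within the pads' length; the fingertips stand 14 mm ahead of it and the grasp point (between the pads) lies 5 mm behind it; z points along the fingers, y is the line along which they close (so a half turn about z gives the same grasp; the last joint's range is limited). The gripper opens to 85 mm and grips with 20 to 120 N. Pads are 22 mm wide; open, the fingers measure 114 mm over their backs; the gripper's body (76 mm by 85 mm) begins 54 mm behind the grasp point. The pads swing forward as they close: fully open they stand 13 mm farther back than shut.
Start: joints at [1.28, 0.238, -0.013, 1.319, 0, 1.571], TCP at [0.151, 0.503, 0.245] pointing down, gripper open.
Joint ranges: [-2.66, 2.66], [-1.03, 1.9], [-1.14, 1.46], [-1.82, 2.27], [-1.45, 1.34], [-3.14, 3.14]. Speed limits (rad/s): [2.22, 2.22, 2.79, 3.14, 3.14, 3.14].

### API

Orientations are given as a unit quaternion [x, y, z, w].
In Python, from plant import arm gives the robot as it stands.
- The arm moves only by the tool carry_out, never from a script. Its argument "motion" is one flat list of numbers, 7 for each row, row after row: the turn, a rotation vector about the tool's x, y, z in rad, then the shift along the tool's x, y, z in m, then the opening, from -1 (shut) to 1 (fully open). A call has exactly 10 rows; each row shifts and turns the commanded pose from where the row before left it, along the tool's axes as they then stand; what a row does not reach is not made up. A row lasts 1/8 s, in which the tool goes at most 62.5 mm and 10.7 degrees, less where a joint would pass 70% of its speed; a pose out of reach is approached as far as the arm can. A call is refused whole if a number of a shift passes 0.0625 or a number of a turn 0.188, either way. A call with a gripper value outside its range is refused whole. The fingers move at their own pace and stop on an object; the grip force is fixed at half the most. Time passes only in rows, so rows that do not move let the fingers close, or fill a call up. It gives the time, the measured TCP pose, the force, the opening and the grip force at its end, in the units of the state.
- arm.read_state(): the state, without advancing time (a new reading comes with each control period).
- arm.camera(name): name is "scene" or "top"; returns the picture (480x640x3 uint8, blue, green, red); there is no depth.
- arm.camera_params(name): a dict with "K" (3x3 intrinsics, pixels), "k1" (the pictures are not rectified: a ray, as slopes to the right and down, at radius r is drawn at 1 + k1 r^2 times it, then the intrinsics apply), "rvec" (rotation vector, rad) and "tvec" (3), from world to camera coordinates, as OpenCV has them. Camera axes: x right, y down, z forward; pixel columns grow to the right and rows downward; lengths in m; the calibration is good to about 2 mm. A picture is of the moment at which its call begins. camera_params takes no time and is no camera call.
- arm.sign_off(): hands the job in; it is judged then, once.
Trained networks look in the newest picture that a camera, given by its name, has taken for a name from the list of things; names that differ only in an ending like _2 or _b are one class to them, and where a whole thing is asked for, a point or a joint stands for the part that bears it (a point fixed in the world has none). Each returns a list of dicts, best first, with "confidence" (0 to 1); they miss things now and then, are a little off and sometimes report something else, mostly with a low value. They report only what shows in the picture. A call takes as long as a camera call. They do not tell look-alikes from the thing itself.
- arm.spot_in(camera, target): "bbox" ([left, top, width, height] in pixels, round what is visible of it).
- arm.spot_point(camera, target): "point" ([column, row] in pixels: a listed point, or the origin of a listed thing).
The state is a dict: "clock": time; "joint_positions": joint angles; "joint_vel": joint speeds; "joint_efforts": joint torques, N m; "tool_pos": TCP position; "tool_rot": TCP orientation; "wrist_force": force on the tool from outside, world axes, zero at the start; "moment": the same for the moment, N m; "gripper_width": opening from 0.0 (shut) to 1.0 (fully open); "grip_force": force on a finger pad.
Only numpy, scipy, OpenCV 4.12 (cv2) and the standard library are available. Lean on these libraries where they do the work, as an engineer would, in place of code of your own. Each camera call takes 0.05 s, during which the arm holds its last target. There are 200 camera calls.

## Working session

There is one attempt and no reset: what is moved stays moved. The work goes in short steps, Python scripts to look and compute and a tool call to move; the robot and the scene stay as the last step left them, time stands still between calls to the robot, and variables do not carry over. Pictures are saved under pics/ and viewed, at most 10 in all, crops included, and the job is handed in when it is done.

Besides the shell and the picture viewer there is one more tool, called after "Emit:" as a command line: name --argument value ..., lists and objects as JSON in quotes. carry_out: Moves the arm, as the interface text tells. Its arguments: {"type":"object","properties":{"motion":{"type":"array"}},"required":["motion"]}

```bash
ls; mkdir -p pics; cat > h.py <<'E'
import numpy as np, cv2
from scipy.spatial.transform import Rotation as R
from plant import arm
def par(n):
    p=arm.camera_params(n); return np.array(p["K"],float),p["k1"],cv2.Rodrigues(np.array(p["rvec"],float))[0],np.array(p["tvec"],float).ravel()
def proj(n,X):
    K,k,Rm,t=par(n); return cv2.projectPoints(np.atleast_2d(np.array(X,float)),cv2.Rodrigues(Rm)[0],t,K,np.array([k,0,0,0.]))[0][:,0]
def ray(n,uv):
    K,k,Rm,t=par(n); q=cv2.undistortPoints(np.array([[uv]],float),K,np.array([k,0,0,0.]))[0,0]
    return -Rm.T@t, Rm.T@np.array([q[0],q[1],1.])
def atz(n,uv,z):
    c,d=ray(n,uv); return c+d*(z-c[2])/d[2]
def tri(a,b):
    (c1,d1),(c2,d2)=ray("scene",a),ray("top",b)
    s=np.linalg.lstsq(np.c_[d1,-d2],c2-c1,rcond=None)[0]
    p,q=c1+d1*s[0],c2+d2*s[1]; return (p+q)/2,np.linalg.norm(p-q)
E
python3 - <<'E'
from h import *
for n in("scene","top"):
    cv2.imwrite(f"pics/{n}0.png",arm.camera(n))
    K,k,Rm,t=par(n); print(n,-Rm.T@t,K[0,0],k)
    for g in["case","lid_hinge","lid_handle","compartment","door_rib","bob","bob_mid","hammer","strip","stay"]:
        print(g,[(np.round(d["point"],1).tolist(),round(d["confidence"],2)) for d in arm.spot_point(n,g)][:5])
print(arm.read_state())
E
```

```text
pics
scene [ 0.86315339 -0.44770356  1.09797831] 496.8604443296777 -0.1352970143706635
case [([374.9, 309.5], 0.75), ([354.3, 295.6], 0.23)]
lid_hinge [([409.7, 319.7], 0.74)]
lid_handle [([334.1, 253.4], 0.58)]
compartment [([394.3, 260.2], 0.79)]
door_rib [([352.4, 295.7], 0.96)]
bob [([349.5, 207.0], 0.88), ([301.6, 140.3], 0.79), ([334.7, 250.4], 0.17)]
bob_mid [([351.1, 203.9], 0.82), ([300.7, 140.8], 0.63), ([313.0, 236.1], 0.58)]
hammer [([252.0, 299.1], 0.56)]
strip [([439.3, 221.4], 0.87)]
stay [([265.5, 392.2], 0.7), ([408.5, 320.8], 0.58), ([440.7, 220.0], 0.28)]
top [ 0.43747881 -0.01906614  1.04403227] 464.2506406160712 -0.0413884271773079
case [([321.2, 154.1], 0.95), ([238.0, 252.5], 0.25)]
lid_hinge []
lid_handle [([319.0, 210.2], 0.84)]
compartment [([280.6, 157.1], 0.63)]
door_rib [([350.5, 154.0], 0.61), ([239.3, 252.9], 0.18)]
bob [([241.8, 248.8], 0.98), ([306.6, 262.0], 0.69), ([201.9, 364.6], 0.61)]
bob_mid [([237.2, 254.6], 0.83), ([202.1, 366.1], 0.78), ([304.9, 257.4], 0.72)]
hammer [([404.6, 253.3], 0.75)]
strip [([185.6, 159.9], 0.73), ([317.8, 213.2], 0.43)]
stay [([320.6, 151.7], 0.58), ([460.8, 171.8], 0.57)]
{'clock': 1.1, 'joint_positions': array([ 1.28000313e+00,  2.38175963e-01, -1.35027440e-02,  1.31920881e+00,
       -2.06321450e-05,  1.57082318e+00]), 'joint_vel': array([ 0.00110992,  0.0011117 ,  0.00019449,  0.0012436 , -0.00127757,
       -0.00071118]), 'joint_efforts': array([-5.95239162e-04, -5.38596654e+01,  3.46693075e+01,  2.94411817e-03,
       -1.47395795e-04,  9.59432384e-06]), 'tool_pos': array([0.15051565, 0.50291012, 0.24528777]), 'tool_rot': array([ 1.44898138e-01,  9.89446576e-01, -4.66081508e-05,  3.60187477e-06]), 'wrist_force': array([-0.17376527,  0.2468756 , -0.1113762 ]), 'moment': array([ 0.0007761 , -0.00329115, -0.04306344]), 'grip_force': 0.0, 'gripper_width': 1.0000344211596646}
```

View pics/scene0.png

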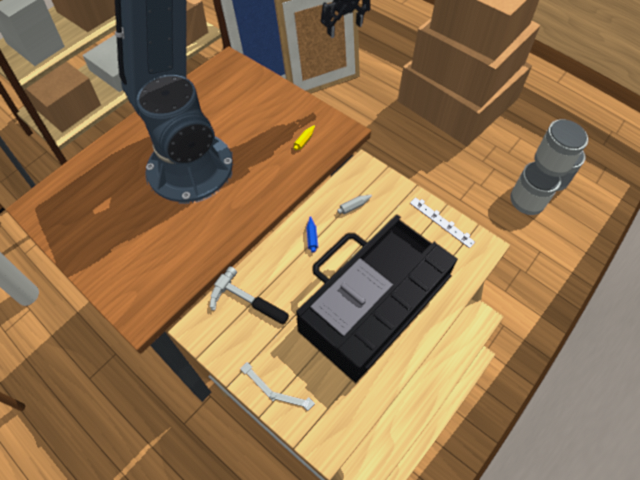

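View pics/top0.png

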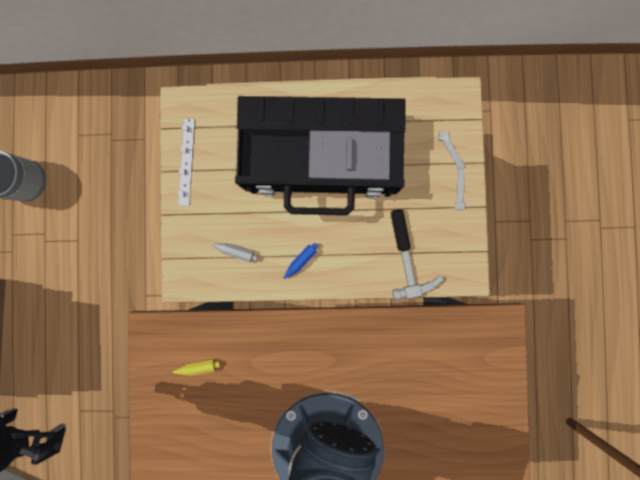

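```bash
python3 - <<'E'
from h import *
for n,a,b in[("handle",[334.1,253.4],[319,210.2]),("comp",[394.3,260.2],[280.6,157.1]),("rib",[352.4,295.7],[350.5,154]),("bobA",[350.3,204.5],[238.5,252.5]),("bobB",[313,236.1],[305.5,259.5]),("bobC",[301,140.5],[202,365.5])]:
    p,e=tri(a,b); print(n,p.round(4),round(e,4))
E
```

```text
handle [0.5242 0.006  0.0937] 0.0048
comp [0.639  0.0848 0.0869] 0.0078
rib [ 0.6316 -0.0612  0.1236] 0.0019
bobA [0.4387 0.1863 0.0168] 0.0026
bobB [0.4245 0.0418 0.0195] 0.0101
bobC [0.189  0.272  0.0155] 0.0045
```

The scene shows three bob-shaped things: silver (top 238,252; scene 350,205), blue (top 301,261; scene 312,236) and yellow (top 196,368; scene 303,137). Only the silver one fits "chrome". The hammer (top 408,255) is on the right, so the bob must be on the left, which also agrees. I'll confirm it in a crop and fit the case pose.

```bash
python3 - <<'E'
from h import *
t=cv2.imread("pics/top0.png"); s=cv2.imread("pics/scene0.png")
def seg(im,x0,y0,x1,y1,f):
    h=cv2.cvtColor(im,cv2.COLOR_BGR2HSV).astype(int); m=np.zeros(im.shape[:2],np.uint8)
    m[y0:y1,x0:x1]=f(h)[y0:y1,x0:x1]; n,l,st,c=cv2.connectedComponentsWithStats(m)
    k=1+np.argmax(st[1:,4]); ys,xs=np.where(l==k); return np.c_[xs,ys].astype(float)
grey=lambda h:(h[...,1]<45)
for n,im,b in(("top",t,(205,232,268,272)),("scene",s,(330,188,378,222))):
    p=seg(im,*b,grey); m=p.mean(0); d=np.linalg.svd(p-m,full_matrices=False)[2][0]; q=(p-m)@d
    e=[m+d*q.min(),m+d*q.max()]; w=[atz(n,x,0.013) for x in e]
    print(n,len(p),m,e,np.round(w,4).tolist(),"len",np.linalg.norm(w[0]-w[1]),"yaw",np.degrees(np.arctan2(*(w[1]-w[0])[1::-1])))
# door corners by grey
p=seg(t,300,120,400,185,lambda h:(h[...,1]<70)&(h[...,2]>75)&(h[...,2]<190)); r=cv2.minAreaRect(p.astype(np.float32))
c=[atz("top",x,0.120) for x in cv2.boxPoints(r)]; print("door",r,np.round(c,4).tolist())
a=cv2.resize(t[228:278,200:325],None,fx=6.4,fy=6.4,interpolation=cv2.INTER_CUBIC)
b=cv2.resize(s[185:230,300:380],None,fx=6,fy=6,interpolation=cv2.INTER_CUBIC); z=np.zeros((600,800,3),np.uint8)
z[:a.shape[0]]=a; z[325:325+b.shape[0],:b.shape[1]]=b; cv2.imwrite("pics/bobcrop.png",z)
E
```

```text
top 433 [235.72517321 251.60046189] [array([211.97914451, 244.06572695]), array([256.6105126 , 258.22748566])] [[0.4597, 0.2476, 0.013], [0.4259, 0.1476, 0.013]] len 0.10549705521135506 yaw -108.68048538494587
scene 285 [352.99649123 203.74035088] [array([370.10065603, 195.20162701]), array([337.69104379, 211.38112088])] [[0.4578, 0.2464, 0.013], [0.4249, 0.1485, 0.013]] len 0.10323930673868184 yaw -108.5681415531797
door ((349.0, 155.0), (48.0, 80.0), 90.0) [[0.6808, 0.0202, 0.12], [0.6763, -0.1406, 0.12], [0.5793, -0.1376, 0.12], [0.5834, 0.0223, 0.12]]
```

View pics/bobcrop.png

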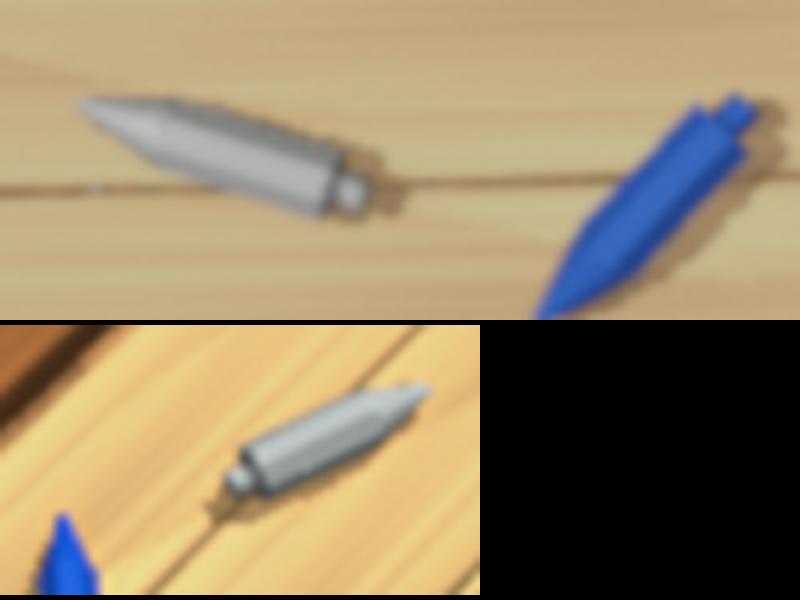

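The chrome bob is the silver one: its tip is left (top 212,244) and its neck right (top 257,258), and it has the right length of about 105 mm. Next I'll fit the case pose.

```bash
cat > fit.py <<'E'
from h import *
from scipy.optimize import minimize
def T(p,X): c,s=np.cos(p[2]),np.sin(p[2]); X=np.atleast_2d(X); return np.c_[p[0]+c*X[:,0]-s*X[:,1],p[1]+s*X[:,0]+c*X[:,1],X[:,2]]
box=np.array([[x,y,z] for x in(-.09,.09) for y in(-.17,.17) for z in(0,.125)])
if __name__=="__main__":
    ims={n:cv2.imread(f"pics/{n}0.png") for n in("top","scene")}; M={}
    for n,(x0,y0,x1,y1) in dict(top=(225,85,415,205),scene=(290,205,470,390)).items():
        h=cv2.cvtColor(ims[n],cv2.COLOR_BGR2HSV); m=((h[...,2]<70)|((h[...,1]<60)&(h[...,2]<180))).astype(np.uint8)
        z=np.zeros_like(m); z[y0:y1,x0:x1]=m[y0:y1,x0:x1]; z=cv2.morphologyEx(z,cv2.MORPH_CLOSE,np.ones((3,3)))
        z=cv2.morphologyEx(z,cv2.MORPH_OPEN,np.ones((13,13))); k,l,st,_=cv2.connectedComponentsWithStats(z); M[n]=(l==1+np.argmax(st[1:,4])).astype(np.uint8)
    def cost(p):
        f=0
        for n in M:
            r=np.zeros((480*4,640*4),np.uint8); cv2.fillConvexPoly(r,cv2.convexHull(np.float32(proj(n,T(p,box)))*4+1.5).astype(np.int32),1)
            r=cv2.resize(r*255,(640,480),interpolation=cv2.INTER_AREA)/255.; f+=np.abs(r-M[n]).sum()
        return f
    x0=[.664,.002,-.02]
    r=minimize(cost,x0,method="Nelder-Mead",options=dict(initial_simplex=[x0,[.674,.002,-.02],[.664,.012,-.02],[.664,.002,.03]],xatol=1e-4,fatol=1))
    p=r.x; print(p,r.fun,[int(M[n].sum()) for n in M])
    i=lambda w:(np.array([[np.cos(p[2]),np.sin(p[2])],[-np.sin(p[2]),np.cos(p[2])]])@(np.array(w)[:2]-p[:2])).round(4)
    print("rib",i([.6316,-.0612]),"comp",i([.639,.0848]),"handle",i([.5242,.006]))
    cx=-.027
    L=[[(-.09,-.17,.125),(-.09,.17,.125),(.09,.17,.125),(.09,-.17,.125),(-.09,-.17,.125)],[(-.14,-.055,.102),(-.14,.055,.102)],[(-.09,-.17,0),(-.09,.17,0)],
       [(cx-.057,.08-.079,.085),(cx+.057,.08-.079,.085),(cx+.057,.08+.079,.085),(cx-.057,.08+.079,.085),(cx-.057,.08-.079,.085)]]
    out=np.zeros((600,800,3),np.uint8)
    for k,(n,(x0,y0,w,h)) in enumerate(dict(top=(225,85,190,140),scene=(290,210,190,180)).items()):
        im=cv2.resize(ims[n][y0:y0+h,x0:x0+w],None,fx=4.2 if k==0 else 0.1,fy=4.2 if k==0 else .1,interpolation=cv2.INTER_CUBIC)
        if k: continue
        for l in L: cv2.polylines(im,[((proj(n,T(p,l))-[x0,y0]+.5)*4.2).astype(np.int32)],False,(0,255,0) if l is not L[3] else (0,0,255),1)
        out[:im.shape[0],:im.shape[1]]=im[:600,:800]
    cv2.imwrite("pics/fit.png",cv2.convertScaleAbs(out,alpha=1.5))
E
python3 fit.py
```

```text
[ 0.65926125 -0.00088001 -0.03683625] 1365.3333333333335 [15727, 13265]
rib [-0.0254 -0.0613] comp [-0.0234  0.0849] handle [-0.1352  0.0019]
```

View pics/fit.png

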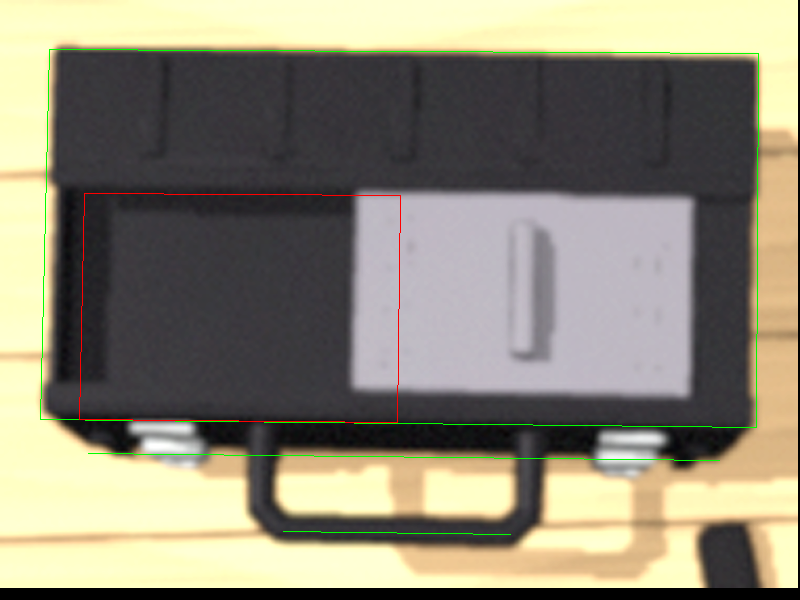

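The overlay agrees with the case to about 2 mm: rib at crop (522,290), handle bar at crop (397,532), door's left edge at crop x 355. The corrected case pose is (0.660, -0.002), yaw -0.045. The compartment centre is at about (0.638, 0.084), and bob_mid at (0.4387, 0.187) with its axis at 71°. Now I'll move over the bob.

Emit:
carry_out --motion '[0, 0, 0, -0.03665, -0.022, 0.009, 0, 0, 0, 0, -0.03665, -0.022, 0.009, 0, 0, 0, 0, -0.03665, -0.022, 0.009, 0, 0, 0, 0, -0.03665, -0.022, 0.009, 0, 0, 0, 0, -0.03665, -0.022, 0.009, 0, 0, 0, 0, -0.03665, -0.022, 0.009, 0, 0, 0, 0, -0.03665, -0.022, 0.009, 0, 0, 0, 0, -0.03665, -0.022, 0.009, 0, 0, 0, 0, -0.03665, -0.022, 0.009, 0, 0, 0, 0, -0.03665, -0.022, 0.009, 0]'

```text
clock: 2.35
tool_pos: [0.4395, 0.1859, 0.1552]
tool_rot: [0.145, 0.989, 0.0, 0.0]
wrist_force: [-0.4, 0.7, -0.4]
gripper_width: 0.497
grip_force: 0.0
```

Emit:
carry_out --motion '[0, 0, 0.1784, 0, 0, 0, 0.3, 0, 0, 0.1784, 0, 0, 0, 0.3, 0, 0, 0.1784, 0, 0, 0, 0.3, 0, 0, 0.1784, 0, 0, 0, 0.3, 0, 0, 0.1784, 0, 0, 0, 0.3, 0, 0, 0.1784, 0, 0, 0, 0.3, 0, 0, 0.1784, 0, 0, 0, 0.3, 0, 0, 0.1784, 0, 0, 0, 0.3, 0, 0, 0.1784, 0, 0, 0, 0.3, 0, 0, 0, 0, 0, 0, 0.3]'

```text
clock: 3.6
tool_pos: [0.4386, 0.1871, 0.1553]
tool_rot: [0.812, 0.584, 0.0, 0.0]
wrist_force: [0.4, 0.8, -0.2]
gripper_width: 0.651
grip_force: 0.0
```

```bash
cat >> h.py <<'E'
def go(target,yaw=None):
    "print state and tool-axis shift to target (tool's current axes), tool-z turn to bring tool y to world yaw (deg)"
    s=arm.read_state(); r=R.from_quat(s["tool_rot"]); A=r.as_matrix(); ty=np.degrees(np.arctan2(A[1,1],A[0,1]))
    print("t",round(s["clock"],2),"pos",s["tool_pos"].round(4),"z",A[:,2].round(3),"yawy",round(ty,2),"F",np.round(s["wrist_force"],1),"w",round(s["gripper_width"],3),"g",round(s["grip_force"],1),"q6",round(s["joint_positions"][5],2))
    if target is not None: print("shift",(A.T@(np.array(target)-s["tool_pos"])).round(4), "turn", None if yaw is None else round(-np.radians((yaw-ty+180)%360-180),4))
E
python3 -c "
from h import *
go([.4387,.187,.018],-18.7)"
```

```text
t 3.6 pos [0.4386 0.1871 0.1553] z [ 0. -0. -1.] yawy -18.58 F [ 0.4  0.8 -0.2] w 0.651 g 0.0 q6 2.3
shift [-1.000e-04  1.000e-04  1.373e-01] turn 0.002
```

Emit:
carry_out --motion '[0, 0, 0, 0, 0, 0.02, 0.3, 0, 0, 0, 0, 0, 0.03, 0.3, 0, 0, 0, 0, 0, 0.03, 0.3, 0, 0, 0, 0, 0, 0.025, 0.3, 0, 0, 0, 0, 0, 0.018, 0.3, 0, 0, 0, 0, 0, 0.01, 0.3, 0, 0, 0, 0, 0, 0.004, 0.3, 0, 0, 0, 0, 0, 0, 0.3, 0, 0, 0, 0, 0, 0, -1, 0, 0, 0, 0, 0, 0, -1]'

```text
clock: 4.85
tool_pos: [0.439, 0.1872, 0.0191]
tool_rot: [0.812, 0.583, 0.001, 0.0]
wrist_force: [0.4, -0.5, 4.3]
gripper_width: 0.282
grip_force: 58.6
```

Emit:
carry_out --motion '[0, 0, 0, 0, 0, 0, -1, 0, 0, 0, 0, 0, 0, -1, 0, 0, 0, 0, 0, 0, -1, 0, 0, 0, 0, 0, 0, -1, 0, 0, 0, 0, 0, -0.01, -1, 0, 0, 0, 0, 0, -0.03, -1, 0, 0, 0, 0, 0, -0.04, -1, 0, 0, 0, 0, 0, -0.04, -1, 0, 0, 0, 0, 0, -0.04, -1, 0, 0, 0, 0, 0, 0, -1]'

```text
clock: 6.1
tool_pos: [0.44, 0.1877, 0.1816]
tool_rot: [0.812, 0.583, 0.003, 0.001]
wrist_force: [-0.3, 1.2, -1.9]
gripper_width: 0.286
grip_force: 59.6
```

```bash
python3 -c "
from h import *
go([.638,.080,.19],-2.6)
for n in('top','scene'):
    cv2.imwrite('pics/'+n+'1.png',arm.camera(n))
a=cv2.imread('pics/scene1.png')[130:280,290:490]
cv2.imwrite('pics/held.png',cv2.resize(a,None,fx=4,fy=4,interpolation=cv2.INTER_CUBIC))"
```

```text
t 6.1 pos [0.44   0.1877 0.1816] z [ 0.005  0.002 -1.   ] yawy -18.65 F [-0.3  1.2 -1.9] w 0.286 g 59.6 q6 2.3
shift [-0.0387  0.2221 -0.0077] turn -0.2801
```

View pics/held.png

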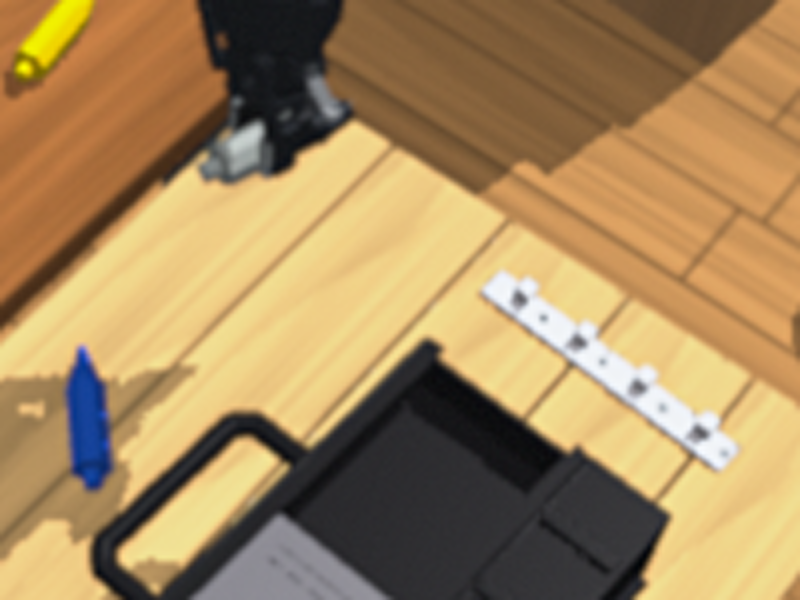

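The bob is held level, with its neck visible at crop (215,165); the compartment is empty. Next I'll carry it over.

Emit:
carry_out --motion '[0, 0, 0, -0.0055, 0.0317, -0.0011, -1, 0, 0, 0, -0.0055, 0.0317, -0.0011, -1, 0, 0, 0, -0.0055, 0.0317, -0.0011, -1, 0, 0, 0, -0.0055, 0.0317, -0.0011, -1, 0, 0, 0, -0.0055, 0.0317, -0.0011, -1, 0, 0, 0, -0.0055, 0.0317, -0.0011, -1, 0, 0, 0, -0.0055, 0.0317, -0.0011, -1, 0, 0, -0.14, 0, 0, 0, -1, 0, 0, -0.14, 0, 0, 0, -1, 0, 0, 0, 0, 0, 0, -1]'

```text
clock: 7.45
tool_pos: [0.6357, 0.0794, 0.1841]
tool_rot: [0.723, 0.69, -0.001, -0.001]
wrist_force: [-0.4, -0.4, -2.2]
gripper_width: 0.283
grip_force: 59.8
```

```bash
python3 -c "
from h import *
go([.638,.080,.106],-2.6)
im=arm.camera('top'); a=im[85:225,225:415]
cv2.imwrite('pics/over.png',cv2.convertScaleAbs(cv2.resize(a,None,fx=4.2,fy=4.2,interpolation=cv2.INTER_CUBIC),alpha=1.5))"
```

```text
t 7.45 pos [0.6357 0.0794 0.1841] z [-0.003 -0.    -1.   ] yawy -2.67 F [-0.4 -0.4 -2.2] w 0.283 g 59.8 q6 1.74
shift [0.0007 0.0025 0.0781] turn -0.0013
```

View pics/over.png

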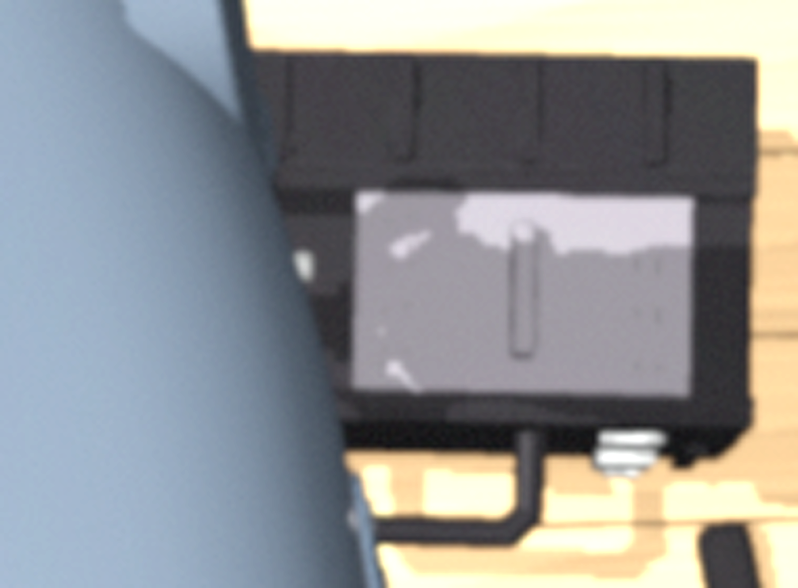

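The neck end shows at crop (303,265), clear of the door edge at x 355. Lowering now.

Emit:
carry_out --motion '[0, 0, 0, 0, 0.0012, 0.01, -1, 0, 0, 0, 0, 0.0012, 0.016, -1, 0, 0, 0, 0, 0, 0.016, -1, 0, 0, 0, 0, 0, 0.014, -1, 0, 0, 0, 0, 0, 0.01, -1, 0, 0, 0, 0, 0, 0.006, -1, 0, 0, 0, 0, 0, 0.004, -1, 0, 0, 0, 0, 0, 0.001, -1, 0, 0, 0, 0, 0, 0, -1, 0, 0, 0, 0, 0, 0, -1]'

```text
clock: 8.75
tool_pos: [0.639, 0.0795, 0.1094]
tool_rot: [0.723, 0.691, 0.0, 0.0]
wrist_force: [0.9, -0.9, -3.0]
gripper_width: 0.287
grip_force: 59.8
```

```bash
python3 -c "
from h import *
go([.638,.080,.103],-2.6)"
```

```text
t 8.75 pos [0.639  0.0795 0.1094] z [ 0.001 -0.    -1.   ] yawy -2.61 F [ 0.9 -0.9 -3. ] w 0.287 g 59.8 q6 1.74
shift [ 0.0004 -0.0011  0.0064] turn -0.0002
```

Emit:
carry_out --motion '[0, 0, 0, 0, 0, 0.001, -1, 0, 0, 0, 0, 0, 0.001, -1, 0, 0, 0, 0, 0, 0.001, -1, 0, 0, 0, 0, 0, 0.001, -1, 0, 0, 0, 0, 0, 0.001, -1, 0, 0, 0, 0, 0, 0, -1, 0, 0, 0, 0, 0, 0, -1, 0, 0, 0, 0, 0, 0, -1, 0, 0, 0, 0, 0, 0, -1, 0, 0, 0, 0, 0, 0, -1]'

```text
clock: 10.0
tool_pos: [0.6389, 0.0795, 0.1041]
tool_rot: [0.723, 0.691, -0.0, 0.0]
wrist_force: [-1.3, -1.0, 2.2]
gripper_width: 0.285
grip_force: 60.3
```

The force went from -3 to +2 N, so the bob rests on the floor. Opening partly.

Emit:
carry_out --motion '[0, 0, 0, 0, 0, 0, -0.1, 0, 0, 0, 0, 0, 0, -0.1, 0, 0, 0, 0, 0, 0, -0.1, 0, 0, 0, 0, 0, 0, -0.1, 0, 0, 0, 0, 0, 0, -0.1, 0, 0, 0, 0, 0, -0.005, -0.1, 0, 0, 0, 0, 0, -0.015, -0.1, 0, 0, 0, 0, 0, -0.02, -0.1, 0, 0, 0, 0, 0, -0.025, -0.1, 0, 0, 0, 0, 0, 0, -0.1]'

```text
clock: 11.25
tool_pos: [0.6402, 0.0797, 0.1721]
tool_rot: [0.723, 0.691, 0.002, 0.001]
wrist_force: [0.0, -0.4, -0.6]
gripper_width: 0.45
grip_force: 0.0
```

```bash
python3 -c "
from h import *
go([.6316,-.09,.17],-2.6)
for g in('bob','bob_mid','door_rib'): print(g,[(np.round(d['point'],1).tolist(),round(d['confidence'],2)) for d in (arm.camera('scene') is not None and arm.spot_point('scene',g))])
"
```

```text
t 11.25 pos [0.6402 0.0797 0.1721] z [ 0.005  0.001 -1.   ] yawy -2.61 F [ 0.  -0.4 -0.6] w 0.45 g 0.0 q6 1.74
shift [-0.1699 -0.0009  0.002 ] turn -0.0002
bob [([310.7, 238.3], 0.74)]
bob_mid [([390.4, 259.5], 0.73), ([310.0, 238.4], 0.7), ([299.5, 141.9], 0.55), ([352.2, 295.6], 0.33)]
door_rib [([352.4, 291.7], 0.77)]
```

Emit:
carry_out --motion '[0, 0, 0, -0.025, 0, 0, -1, 0, 0, 0, -0.03, -0.0002, 0, -1, 0, 0, 0, -0.03, -0.0002, 0, -1, 0, 0, 0, -0.03, -0.0002, 0, -1, 0, 0, 0, -0.03, -0.0002, 0, -1, 0, 0, 0, -0.03, 0, 0, -1, 0, 0, 0, 0, 0, 0, -1, 0, 0, 0, 0, 0, 0, -1, 0, 0, 0, 0, 0, 0, -1, 0, 0, 0, 0, 0, 0, -1]'

```text
clock: 12.8
tool_pos: [0.6302, -0.0944, 0.169]
tool_rot: [0.723, 0.691, -0.0, -0.0]
wrist_force: [-1.6, 0.3, -0.3]
gripper_width: -0.0
grip_force: 0.0
```

```bash
python3 -c "
from h import *
go([.631,-.096,.138],-2.6)
s=arm.camera('scene'); t=arm.camera('top'); 
for n in('scene','top'):
  for g in('bob_mid','door_rib'): print(n,g,[(np.round(d['point'],1).tolist(),round(d['confidence'],2),atz(n,d['point'],.098 if g=='bob_mid' else .128).round(4)) for d in arm.spot_point(n,g)])
a=cv2.resize(s[205:355,295:465],None,fx=3.5,fy=3.5,interpolation=cv2.INTER_CUBIC); 
cv2.imwrite('pics/laid.png',cv2.convertScaleAbs(a,alpha=1.4))"
```

```text
t 12.8 pos [ 0.6302 -0.0944  0.169 ] z [-0.  0. -1.] yawy -2.55 F [-1.6  0.3 -0.3] w -0.0 g 0.0 q6 1.47
shift [-0.0015  0.0009  0.031 ] turn 0.0008
scene bob_mid [([390.3, 258.4], 0.89, array([0.6341, 0.0799, 0.098 ])), ([311.6, 237.1], 0.76, array([0.459 , 0.0052, 0.098 ]))]
scene door_rib [([390.6, 260.5], 0.68, array([0.6446, 0.0602, 0.128 ]))]
top bob_mid [([197.7, 365.7], 0.85, array([0.2101, 0.259 , 0.098 ])), ([302.0, 260.4], 0.72, array([0.4204, 0.0411, 0.098 ])), ([280.0, 157.0], 0.61, array([0.6341, 0.0821, 0.098 ]))]
top door_rib []
```

View pics/laid.png

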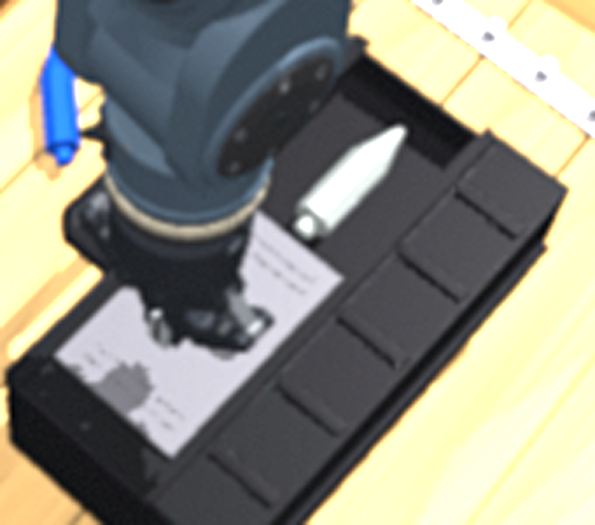

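The bob lies in the compartment at crop (355,180), measured (0.634, 0.081) by both views. Next: lower beside the rib, then push.

Emit:
carry_out --motion '[0, 0, 0, -0.001, 0, 0.01, -1, 0, 0, 0, 0, 0, 0.01, -1, 0, 0, 0, 0, 0, 0.008, -1, 0, 0, 0, 0, 0, 0.003, -1, 0, 0, 0, 0, 0, 0, -1, 0, 0, 0, 0.01, 0, 0, -1, 0, 0, 0, 0.01, 0, 0, -1, 0, 0, 0, 0.01, 0, 0, -1, 0, 0, 0, 0.01, 0, 0, -1, 0, 0, 0, 0, 0, 0, -1]'

```text
clock: 14.35
tool_pos: [0.6319, -0.0552, 0.1381]
tool_rot: [0.723, 0.691, 0.0, -0.0]
wrist_force: [-0.6, 0.1, 0.2]
gripper_width: -0.003
grip_force: 0.0
```

```bash
python3 -c "
from h import *
go([.637,.066,.138],-2.6)"
```

```text
t 14.35 pos [ 0.6319 -0.0552  0.1381] z [-0.  0. -1.] yawy -2.54 F [-0.6  0.1  0.2] w -0.003 g 0.0 q6 1.53
shift [ 1.213e-01 -3.000e-04  1.000e-04] turn 0.001
```

Emit:
carry_out --motion '[0, 0, 0, 0.01, 0, 0, -1, 0, 0, 0, 0.012, 0, 0, -1, 0, 0, 0, 0.012, 0, 0, -1, 0, 0, 0, 0.012, 0, 0, -1, 0, 0, 0, 0.012, 0, 0, -1, 0, 0, 0, 0.012, 0, 0, -1, 0, 0, 0, 0.012, 0, 0, -1, 0, 0, 0, 0.01, 0, 0, -1, 0, 0, 0, 0.01, 0, 0, -1, 0, 0, 0, 0.01, 0, 0, -1]'

```text
clock: 15.6
tool_pos: [0.637, 0.0561, 0.138]
tool_rot: [0.723, 0.691, -0.0, 0.0]
wrist_force: [1.0, -1.5, 1.9]
gripper_width: 0.006
grip_force: 0.7
```

```bash
python3 -c "
from h import *
go([.637,.066,.138],-2.6)
for n in('scene','top'):
  im=arm.camera(n)
  for g in('bob_mid','door_rib'): print(n,g,[(np.round(d['point'],1).tolist(),round(d['confidence'],2),atz(n,d['point'],.098 if g=='bob_mid' else .128).round(4)) for d in arm.spot_point(n,g)])
  if n=='scene': cv2.imwrite('pics/slid.png',cv2.convertScaleAbs(cv2.resize(im[205:355,295:465],None,fx=3.5,fy=3.5,interpolation=cv2.INTER_CUBIC),alpha=1.4))"
```

```text
t 15.6 pos [0.637  0.0561 0.138 ] z [ 0. -0. -1.] yawy -2.62 F [ 1.  -1.5  1.9] w 0.006 g 0.7 q6 1.7
shift [ 0.0099 -0.0005  0.    ] turn -0.0003
scene bob_mid [([300.5, 140.0], 0.77, array([0.2367, 0.2161, 0.098 ])), ([310.3, 236.4], 0.74, array([0.4554, 0.0047, 0.098 ]))]
scene door_rib [([391.2, 254.8], 0.56, array([0.637 , 0.0728, 0.128 ]))]
top bob_mid []
top door_rib [([322.0, 151.2], 0.46, array([ 0.6372, -0.0052,  0.128 ]))]
```

View pics/slid.png

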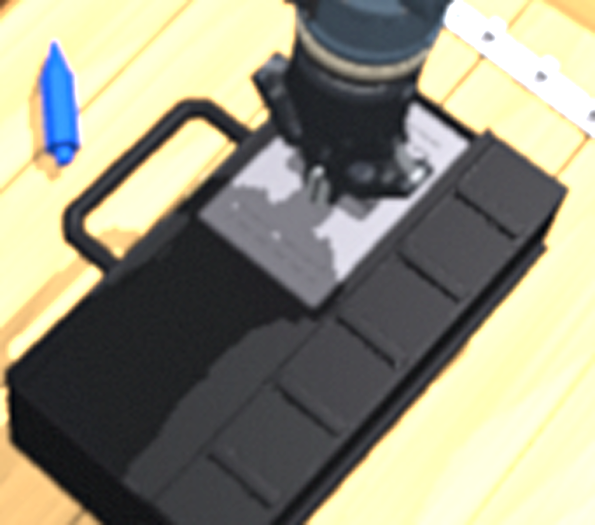

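The door has followed and is nearly shut (rib at y 0.073). I'll push the last centimetre to the stop.

Emit:
carry_out --motion '[0, 0, 0, 0.002, 0, 0, -1, 0, 0, 0, 0.002, 0, 0, -1, 0, 0, 0, 0.002, 0, 0, -1, 0, 0, 0, 0.002, 0, 0, -1, 0, 0, 0, 0.001, 0, 0, -1, 0, 0, 0, 0.001, 0, 0, -1, 0, 0, 0, 0.001, 0, 0, -1, 0, 0, 0, 0, 0, 0, -1, 0, 0, 0, 0, 0, 0, -1, 0, 0, 0, 0, 0, 0, -1]'

```text
clock: 17.15
tool_pos: [0.6376, 0.0667, 0.1381]
tool_rot: [0.723, 0.691, 0.0, 0.0]
wrist_force: [-0.2, 0.8, -0.3]
gripper_width: 0.001
grip_force: 0.0
```

Emit:
carry_out --motion '[0, 0, 0, 0.001, 0, 0, -1, 0, 0, 0, 0.001, 0, 0, -1, 0, 0, 0, 0.001, 0, 0, -1, 0, 0, 0, 0.001, 0, 0, -1, 0, 0, 0, 0, 0, 0, -1, 0, 0, 0, 0, 0, 0, -1, 0, 0, 0, 0, 0, 0, -1, 0, 0, 0, 0, 0, 0, -1, 0, 0, 0, 0, 0, 0, -1, 0, 0, 0, 0, 0, 0, -1]'

```text
clock: 18.4
tool_pos: [0.6376, 0.0673, 0.1381]
tool_rot: [0.724, 0.69, -0.002, 0.002]
wrist_force: [-1.1, -16.0, 1.7]
gripper_width: -0.001
grip_force: 7.9
```

The force stopped at 16 N with no further motion, so the door is at its stop. Backing off, rising and measuring the handle.

Emit:
carry_out --motion '[0, 0, 0, -0.005, 0, 0, -1, 0, 0, 0, -0.004, 0, 0, -1, 0, 0, 0, 0, 0, -0.015, -1, 0, 0, 0, 0, 0, -0.025, -1, 0, 0, 0, 0, 0, -0.03, -0.1, 0, 0, 0, -0.02, -0.01, -0.01, -0.1, 0, 0, 0, -0.03, -0.02, 0, -0.1, 0, 0, 0, -0.01, -0.02, 0, -0.1, 0, 0, 0, 0, 0, 0, -0.1, 0, 0, 0, 0, 0, 0, -0.1]'

```text
clock: 19.65
tool_pos: [0.5848, 0.0037, 0.2182]
tool_rot: [0.723, 0.691, 0.0, 0.0]
wrist_force: [0.4, 0.0, 0.0]
gripper_width: 0.452
grip_force: 0.0
```

```bash
python3 -c "
from h import *
for n,u in(('scene',[334.1,253.4]),('top',[319,210.2])): print('old',n,atz(n,u,.102).round(4))
go([.521,.004,.20],-2.6)
for n in('scene','top'):
  im=arm.camera(n); cv2.imwrite('pics/'+n+'2.png',im)
  for g in('lid_handle','door_rib'): print(n,g,[(np.round(d['point'],1).tolist(),round(d['confidence'],2),atz(n,d['point'],.102 if g=='lid_handle' else .128).round(4)) for d in arm.spot_point(n,g)])
# handle bar rows in first top image: dark centroid per column
t=cv2.cvtColor(cv2.imread('pics/top0.png'),cv2.COLOR_BGR2GRAY)
for c in(300,310,319,328,338):
  col=t[200:222,c].astype(float); w=np.clip(110-col,0,None); print(c,atz('top',[c,200+(w*np.arange(22)).sum()/w.sum()],.102).round(4),col.astype(int).tolist())
"
```

```text
old scene [0.5287 0.004  0.102 ]
old top [0.5218 0.0041 0.102 ]
t 19.65 pos [0.5848 0.0037 0.2182] z [ 0.001  0.    -1.   ] yawy -2.63 F [0.4 0.  0. ] w 0.452 g 0.0 q6 1.62
shift [-0.0027 -0.0637  0.0182] turn -0.0005
scene lid_handle [([335.4, 251.9], 0.93, array([0.5284, 0.009 , 0.102 ]))]
scene door_rib [([394.4, 253.3], 0.96, array([0.6402, 0.0806, 0.128 ])), ([408.9, 320.9], 0.62, array([ 0.7596, -0.0307,  0.128 ]))]
top lid_handle []
top door_rib []
300 [0.5223 0.0428 0.102 ] [178, 177, 178, 180, 179, 178, 156, 104, 48, 35, 36, 36, 31, 56, 121, 168, 182, 184, 184, 185, 184, 183]
310 [0.5213 0.0224 0.102 ] [175, 176, 179, 180, 181, 183, 175, 126, 61, 34, 36, 36, 32, 43, 106, 166, 183, 184, 184, 185, 184, 184]
319 [0.5206 0.0041 0.102 ] [126, 129, 132, 134, 137, 141, 134, 97, 51, 35, 36, 36, 32, 31, 73, 129, 158, 175, 179, 183, 185, 184]
328 [ 0.5194 -0.0142  0.102 ] [176, 178, 178, 178, 180, 181, 170, 127, 67, 34, 35, 38, 35, 31, 55, 102, 129, 138, 138, 138, 139, 148]
338 [ 0.5183 -0.0345  0.102 ] [176, 178, 178, 178, 178, 176, 168, 133, 79, 39, 35, 36, 36, 30, 43, 87, 125, 136, 136, 137, 139, 148]
```

Handle bar centre at (0.521, 0.004), yaw about -3°, agreeing with the fit. Moving above it and descending around the bar.

Emit:
carry_out --motion '[0, 0, 0, -0.001, -0.02, 0, -0.1, 0, 0, 0, -0.001, -0.024, 0, -0.1, 0, 0, 0, -0.0007, -0.0197, 0, -0.1, 0, 0, 0.007, 0, 0, 0.01, -0.1, 0, 0, 0, 0, 0, 0.025, -0.1, 0, 0, 0, 0, 0, 0.025, -0.1, 0, 0, 0, 0, 0, 0.025, -0.1, 0, 0, 0, 0, 0, 0.02, -0.1, 0, 0, 0, 0, 0, 0.01, -0.1, 0, 0, 0, 0, 0, 0, -0.1]'

```text
clock: 21.2
tool_pos: [0.5208, 0.0041, 0.1023]
tool_rot: [0.725, 0.688, -0.001, -0.0]
wrist_force: [0.8, 0.6, -0.9]
gripper_width: 0.45
grip_force: 0.0
```

```bash
python3 -c "
from h import *
go([.521,.004,.097],-3)"
```

```text
t 21.2 pos [0.5208 0.0041 0.1023] z [-0.001 -0.    -1.   ] yawy -3.01 F [ 0.8  0.6 -0.9] w 0.45 g 0.0 q6 1.63
shift [-0.0001  0.0002  0.0053] turn -0.0003
```

Emit:
carry_out --motion '[0, 0, 0, 0, 0, 0.004, -0.1, 0, 0, 0, 0, 0, 0.003, -0.1, 0, 0, 0, 0, 0, 0, -1, 0, 0, 0, 0, 0, 0, -1, 0, 0, 0, 0, 0, 0, -1, 0, 0, 0, 0, 0, 0, -1, 0, 0, 0, 0, 0, 0, -1, 0, 0, 0, 0, 0, 0, -1, 0, 0, 0, 0, 0, 0, -1, 0, 0, 0, 0, 0, 0, -1]'

```text
clock: 22.45
tool_pos: [0.5207, 0.0041, 0.0963]
tool_rot: [0.725, 0.688, -0.0, 0.0]
wrist_force: [-3.0, 0.3, 5.6]
gripper_width: 0.169
grip_force: 58.7
```

```bash
python3 -c "
from h import *
go([.521,.004,.097],-3)
# arc: handle pos rel to start, in tool y (toward hinge) and up, even steps to 50 deg
th=np.radians(np.linspace(0,50,21)); c=-.23*np.cos(th)+.022*np.sin(th)+.23; z=.23*np.sin(th)+.022*np.cos(th)-.022
print(np.c_[np.diff(c),-np.diff(z)].round(4).tolist())"
```

```text
t 22.45 pos [0.5207 0.0041 0.0963] z [ 0. -0. -1.] yawy -3.01 F [-3.   0.3  5.6] w 0.169 g 58.7 q6 1.63
shift [-0.0001  0.0003 -0.0007] turn -0.0002
[[0.0012, -0.01], [0.0016, -0.01], [0.002, -0.0099], [0.0025, -0.0098], [0.0029, -0.0097], [0.0033, -0.0095], [0.0037, -0.0094], [0.0041, -0.0092], [0.0045, -0.009], [0.0049, -0.0088], [0.0053, -0.0086], [0.0057, -0.0083], [0.006, -0.0081], [0.0064, -0.0078], [0.0067, -0.0075], [0.007, -0.0072], [0.0073, -0.0069], [0.0076, -0.0066], [0.0079, -0.0062], [0.0082, -0.0059]]
```

Emit:
carry_out --motion '[0, 0, 0, 0, 0.0012, -0.01, -1, 0, 0, 0, 0, 0.0016, -0.01, -1, 0, 0, 0, 0, 0.002, -0.0099, -1, 0, 0, 0, 0, 0.0025, -0.0098, -1, 0, 0, 0, 0, 0.0029, -0.0097, -1, 0, 0, 0, 0, 0.0033, -0.0095, -1, 0, 0, 0, 0, 0.0037, -0.0094, -1, 0, 0, 0, 0, 0.0041, -0.0092, -1, 0, 0, 0, 0, 0, 0, -1, 0, 0, 0, 0, 0, 0, -1]'

```text
clock: 23.7
tool_pos: [0.5409, 0.0031, 0.1738]
tool_rot: [0.725, 0.688, -0.001, -0.001]
wrist_force: [-12.1, 1.2, 4.0]
gripper_width: 0.164
grip_force: 59.8
```

```bash
python3 -c "
from h import *
go([.5207+.0213,.004,.0963+.0775],-3)
print([(d['point'],d['confidence']) for d in (arm.camera('scene') is not None and arm.spot_point('scene','lid_handle'))],proj('scene',[.5421,.004,.1788]))"
```

```text
t 23.7 pos [0.5409 0.0031 0.1738] z [-0.002  0.    -1.   ] yawy -3.01 F [-12.1   1.2   4. ] w 0.164 g 59.8 q6 1.63
shift [0.0009 0.001  0.    ] turn -0.0001
[([339.6, 243.3], 0.55)] [[339.98399524 239.4711926 ]]
```

The lid follows; a radial push of 12 N suggests I'm about 1 mm too far in, so I'll ease that while continuing.

Emit:
carry_out --motion '[0, 0, 0, 0, 0.0038, -0.009, -1, 0, 0, 0, 0, 0.0044, -0.0088, -1, 0, 0, 0, 0, 0.005, -0.0086, -1, 0, 0, 0, 0, 0.0055, -0.0083, -1, 0, 0, 0, 0, 0.006, -0.0081, -1, 0, 0, 0, 0, 0.0064, -0.0078, -1, 0, 0, 0, 0, 0.0067, -0.0075, -1, 0, 0, 0, 0, 0.007, -0.0072, -1, 0, 0, 0, 0, 0, 0, -1, 0, 0, 0, 0, 0, 0, -1]'

```text
clock: 25.05
tool_pos: [0.5852, 0.001, 0.2407]
tool_rot: [0.725, 0.688, -0.0, -0.001]
wrist_force: [-14.7, 2.1, 12.1]
gripper_width: 0.162
grip_force: 58.8
```

```bash
python3 -c "
from h import *
th=np.radians(40); c=-.23*np.cos(th)+.022*np.sin(th)+.23; z=.23*np.sin(th)+.022*np.cos(th)-.022
go([.5207+c,.001,.0963+z],-3)"
```

```text
t 25.05 pos [0.5852 0.001  0.2407] z [-0.001  0.001 -1.   ] yawy -3.0 F [-14.7   2.1  12.1] w 0.162 g 58.8 q6 1.62
shift [0.0002 0.0034 0.0017] turn 0.0
```

Emit:
carry_out --motion '[0, 0, 0, 0, -0.0005, -0.001, -1, 0, 0, 0, 0, 0.0068, -0.0072, -1, 0, 0, 0, 0, 0.0071, -0.0069, -1, 0, 0, 0, 0, 0.0074, -0.0065, -1, 0, 0, 0, 0, 0.0077, -0.0062, -1, 0, 0, 0, 0, 0, 0, -1, 0, 0, 0, 0, 0, 0, -1, 0, 0, 0, 0, 0, 0, -1, 0, 0, 0, 0, 0, 0, -1, 0, 0, 0, 0, 0, 0, -1]'

```text
clock: 26.3
tool_pos: [0.6154, -0.0004, 0.2682]
tool_rot: [0.725, 0.688, 0.001, 0.0]
wrist_force: [-5.2, 2.1, 4.2]
gripper_width: 0.162
grip_force: 59.2
```

```bash
python3 - <<'E'
from fit import *
go(None)
s=arm.read_state(); d=s["tool_pos"]-[.5207,0,.0963]; print("angle",np.degrees(np.arctan2(.022+d[2],.23-d[0])-np.arctan2(.022,.23)))
p=[.660,-.002,-.047]; im=arm.camera("scene"); x0,y0,k=300,180,4
print([(g,[(np.round(q['point'],1).tolist(),round(q['confidence'],2)) for q in arm.spot_point("scene",g)]) for g in("lid_handle","door_rib","lid_hinge")])
a=cv2.resize(im[y0:y0+150,x0:x0+190],None,fx=k,fy=k,interpolation=cv2.INTER_CUBIC); a=cv2.convertScaleAbs(a,alpha=1.4)
def lid(X,th):
    X=np.array(X)-[.09,0,.08]; c,s_=np.cos(th),np.sin(th); return np.c_[X[:,0]*c+X[:,2]*s_,X[:,1],-X[:,0]*s_+X[:,2]*c]+[.09,0,.08]
for th,col in((45,(0,0,255)),(50,(0,255,0)),(55,(255,0,0))):
    L=[(-.09,-.17,.125),(-.09,.17,.125),(.09,.17,.125),(.09,-.17,.125),(-.09,-.17,.125),(-.09,-.17,.08)]
    cv2.polylines(a,[((proj("scene",T(p,lid(L,np.radians(th))))-[x0,y0]+.5)*k).astype(np.int32)],False,col,1)
    print(th,"rib",proj("scene",T(p,lid([(-.0255,.085,.128)],np.radians(th)))))
cv2.imwrite("pics/lid.png",a)
E
```

```text
t 26.3 pos [ 6.154e-01 -4.000e-04  2.682e-01] z [ 0.001  0.001 -1.   ] yawy -3.0 F [-5.2  2.1  4.2] w 0.162 g 59.2 q6 1.62
angle 49.615236341188016
[('lid_handle', [([369.8, 238.4], 0.81), ([412.0, 252.3], 0.73)]), ('door_rib', [([428.7, 256.8], 0.58)]), ('lid_hinge', [])]
45 rib [[424.18636298 255.21864099]]
50 rib [[428.42566786 257.29596937]]
55 rib [[432.73516882 259.69178004]]
```

View pics/lid.png

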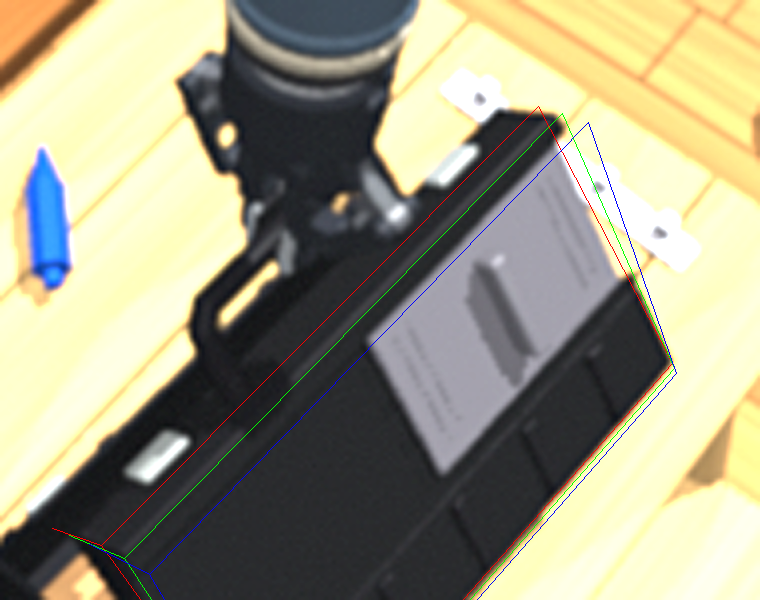

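The overlay shows the lid corner at (560,118), on the 50° line. The rib lies at (428.7, 256.8) against (428.4, 257.3) predicted for 50° with the door shut. The grip is 59 N and steady, so I'm handing in.

```bash
python3 -c "
from h import *
go(None); print(arm.sign_off())"
```

```text
t 26.5 pos [ 6.154e-01 -5.000e-04  2.681e-01] z [ 0.001  0.001 -1.   ] yawy -3.0 F [-6.5  3.   3.5] w 0.164 g 59.2 q6 1.62
the job is handed in; nothing more can be done
None
```

The plumb bob is in the compartment with the door pushed to its stop, and the job is handed in with the gripper still holding the lid at about 50° (measured 49.6°); the hand-in returned no verdict.

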